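Twins' night-feed things onto their own pads

TASK

Get the dresser ready for the twins' night feed: stand the blue-sleeved bottle inside the rim of the blue coaster, the yellow-sleeved bottle inside the rim of the yellow coaster and the steel tin inside the grey square tray, and lay the pale green teether ring flat on the green pad, over its little post. Bottles and tin must end upright; the bottles are glass, so set them down rather than dropping them, and never tip them over. Leave the baby monitor camera and the wooden toy car where they stand.

Things in the scene. Friction and masses are not known exactly. Their poses are not given: they have to be found in the camera images.
- bottle_blue_mid (a point): Loose small upright glass baby bottle, 96 mm tall, straight body 50 mm in diameter from the foot to 64 mm up, a blue silicone sleeve round the glass and a blue collar and cap (39 mm in diameter) on top, about 0.15 kg. The point is on its axis, half-way up, 48 mm above its underside. z is up along the axis.
- bottle_yellow_mid (a point): Loose small upright glass baby bottle, 96 mm tall, straight body 50 mm in diameter from the foot to 64 mm up, a yellow silicone sleeve round the glass and a yellow collar and cap (39 mm in diameter) on top, about 0.15 kg. The point is on its axis, half-way up, 48 mm above its underside. z is up along the axis.
- teether_mid (a point): Loose pale green silicone teether ring lying flat, 62 mm outer diameter, 36 mm hole, 18 mm thick, about 45 g, stiff. The point is at the middle of the hole, 9 mm above its underside. z is the ring's axis.
- tin_mid (a point): Loose upright stainless steel tin with a ribbed twist cap, 60 mm tall in all; body 56 mm in diameter and 44 mm high, cap 54 mm in diameter above it, about 0.17 kg; the cap does not turn. The point is on its axis, half-way up, 30 mm above its underside. z is up along the axis.
- pad_blue: Fixed round blue silicone coaster, 82 mm in diameter, with a raised rim: flat floor 72 mm across and 3 mm above the dresser top, rim 5 mm thick and 8 mm high. Place for the bottle with the blue sleeve. Origin at the centre of its underside, on the dresser top; z up.
- pad_yellow: Fixed round yellow silicone coaster, 82 mm in diameter, with a raised rim: flat floor 72 mm across and 3 mm above the dresser top, rim 5 mm thick and 8 mm high. Place for the bottle with the yellow sleeve. Origin at the centre of its underside, on the dresser top; z up.
- pad_green: Fixed flat round pale green pad, 84 mm in diameter, 3 mm thick, without a rim, with an upright post 14 mm in diameter in its middle whose top is 25 mm above the dresser top. The teether ring lies on it round the post. Origin at the centre of its underside, on the dresser top; z up.
- pad_grey: Fixed square dark grey tray, 86 mm by 86 mm outside, flat floor 76 mm by 76 mm and 3 mm above the dresser top, rim walls 5 mm thick and 8 mm high. Place for the steel tin. Origin at the centre of its underside, on the dresser top; x and y along its sides, z up.
- monitor_mid (a point): Bystander, loose: white plastic baby monitor camera, 95 mm tall, round foot 62 mm in diameter, ball head 60 mm in diameter with a black lens. It may stand among the things. The point is on its axis, 48 mm above its underside. Must not be shifted.
- toy_car_mid (a point): Bystander, loose: wooden toy car, 74 mm long (its x), 43 mm wide (its y), 42 mm tall, with a red cabin and dark wheels. It may stand among the things. The point is at its centre, 21 mm above the dresser top. Must not be shifted.

How it is judged (in metres and radians):
At the end, for the whole second after the job is handed in: Each bottle upright (0.1 rad) on the floor of its own coaster, tin upright (0.1 rad) on the floor of the grey tray, teether flat on the green pad round the post; centres within 12.5 mm of the pad centres (tin 15.5 mm); all at rest (horizontal distance between bottle_blue_mid and pad_blue below 0.0125 m and z of bottle_blue_mid in the frame of pad_blue below 0.0545 m and linear speed of each of bottle_blue, bottle_yellow, teether, tin below 0.02 m/s and angle between each of bottle_blue_mid, bottle_yellow_mid, tin_mid's own z axis and vertical below 0.1 rad and horizontal distance between bottle_yellow_mid and pad_yellow below 0.0125 m and z of bottle_yellow_mid in the frame of pad_yellow below 0.0545 m and horizontal distance between teether_mid and pad_green below 0.0125 m and z of teether_mid in the frame of pad_green below 0.0155 m and horizontal distance between tin_mid and pad_grey below 0.0155 m and z of tin_mid in the frame of pad_grey below 0.0355 m); the robot touches nothing.
It fails at once if the baby monitor camera is shifted by more than 15 mm (distance of monitor_mid from where it was at the start of the episode above 0.015 m).
It fails at once if the toy car is shifted by more than 15 mm (distance of toy_car_mid from where it was at the start of the episode above 0.015 m).
It fails at once if a bottle is tipped more than 45 degrees (angle between any of bottle_blue_mid, bottle_yellow_mid's own z axis and vertical above 0.785 rad).
It fails at once if a bottle is dropped: it moves faster than 0.6 m/s free of the fingers (a fall of about 20 mm) ((contact force between the fingers and bottle_blue below 0.05 N and linear speed of bottle_blue above 0.6 m/s) or (contact force between the fingers and bottle_yellow below 0.05 N and linear speed of bottle_yellow above 0.6 m/s)).
It also fails if it takes over 120 s, if anything falls off the work surface, if the arm or the gripper's body presses on something with over 40 N, if the wrist force passes 120 N, or if a joint passes its speed limit or range.

ROBOT

A 7-joint arm with a two-finger parallel gripper is mounted at the origin on the work surface. World frame = base frame: x ahead of the robot, y to its left, z up, the work surface at z = 0. Lengths are in mm, angles in rad, forces in N, time in s.
With the tool pointing down it reaches from about 400 to 900 mm from the base axis. Payload 5.6 kg.
Tool frame: the origin (TCP) lies midway between the tips of the shut fingers; the grasp point (between the pads) lies 19 mm behind it; z points along the fingers, y is the line along which they close (so a half turn about z gives the same grasp; the last joint's range is limited). The gripper opens to 92 mm and grips with 3 to 60 N. Pads are 20 mm wide; open, the fingers measure 128 mm over their backs; the gripper's body (75 mm by 189 mm) begins 69 mm behind the grasp point.
Start: joints at [1.295, 0.468, -0.012, 1.603, 0.006, 1.071, -0.056], TCP at [149.914, -632.483, 214.592] pointing down, gripper open.
Joint ranges: [-2.53, 2.53], [-0.31, 2.02], [-1.57, 1.55], [0.28, 2.44], [-1.29, 4.43], [0.15, 1.84], [-2.92, 2.92]. Speed limits (rad/s): [2.57, 2.57, 3.14, 3.14, 3.14, 3.14, 3.14].

INTERFACE

Orientations are given as a unit quaternion [x, y, z, w].
In Python, from rig import telemetry, vision, job gives the robot as it stands.
- The arm moves only by the shell command python3 -m pendant 'ROWS' [OPENING] [FORCE]. ROWS is JSON, a list of rows, each a list of 2 entries, a list of its own where there are three numbers: the shift along the tool's x, y, z each as a share of 0.5 m, from -1 to 1, then the turn, a rotation vector about the tool's x, y, z each as a share of pi rad, from -1 to 1. In form: [[[tx, ty, tz], [ax, ay, az]], ...]. A call has 1 to 10 rows; each row is the pose to reach, as a shift and turn from the pose commanded when the call began, along the tool's axes at that moment, turning the shorter way round; what a row does not reach only later rows make up. A row lasts 1/12 s, in which the tool goes at most 41.7 mm and 7.16 degrees, less where a joint would pass 70% of its speed; a pose out of reach is approached as far as the arm can. A call with a number of a shift or a turn outside -1 to 1 is refused whole. A call with a gripper value outside its range is refused whole. OPENING is the opening, from -1 (shut) to 1 (fully open), set as the call begins (- or left out, the last holds). The fingers move at their own pace and stop on an object; FORCE is the grip in N (left out, the last holds). Time passes only in rows, so rows that repeat a pose let the fingers close. It gives the time, the measured TCP pose, the force, the opening and the grip force at its end, in the units of the state.
- telemetry.sense(): the state, without advancing time (a new reading comes with each control period).
- vision.grab_frame(name): name is "side" or "top" or "wrist"; returns (picture, depth): 384x512x3 uint8, red, green, blue; 384x512 float32, mm along the optical axis (not along the pixel's ray), 0 where there is no reading.
- vision.camera_params(name): a dict with "intrinsics" (3x3 intrinsics, pixels), "origin" and "rotation" of the camera in the world; the wrist camera has in their place "hand_eye" (4x4, takes a point from camera to tool coordinates, whose origin is the TCP and whose axes are the flange's). Camera axes: x right, y up, looking along -z (the intrinsics and any distortion apply to the point x, -y, -z); pixel columns grow to the right and rows downward; lengths in mm; the calibration is good to about 2 mm. A picture is of the moment at which its call begins: read the wrist's pose just before it. camera_params takes no time and is no camera call.
- job.finish_job(): hands the job in; it is judged then, once.
The state is a dict: "time_s": time; "joint_positions": joint angles; "joint_vel": joint speeds; "joint_torque": joint torques, N m; "tcp_pos": TCP position; "ee_rot": TCP orientation; "force": force on the tool from outside, world axes, zero at the start; "ft_torque": the same for the moment, N m; "finger_gap": finger opening in mm; "finger_force": force on a finger pad.
Only numpy, scipy, OpenCV 4.12 (cv2) and the standard library are available. Lean on these libraries where they do the work, as an engineer would, in place of code of your own. Each camera call takes 0.05 s, during which the arm holds its last target. There are 200 camera calls.

## Working session

There is one attempt and no reset: what is moved stays moved. The work goes in short steps, Python scripts to look and compute and a shell command to move; the robot and the scene stay as the last step left them, time stands still between calls to the robot, and variables do not carry over. Pictures are saved under pics/ and viewed, at most 14 in all, crops included, and the job is handed in when it is done.

```bash
ls; mkdir -p pics
python3 - <<'E'
from rig import telemetry, vision
import cv2,numpy as np
print(telemetry.sense())
for n in ("top","side"):
    p=vision.camera_params(n); print(n,p)
    im,d=vision.grab_frame(n); cv2.imwrite(f"pics/{n}0.png",im[:,:,::-1]); np.savez(f"{n}0.npz",im=im,d=d)
print(vision.camera_params("wrist"))
E
```

```text
pics
{'time_s': 0.0, 'joint_positions': array([ 1.29499678,  0.46836812, -0.01158618,  1.60361146,  0.00601647,
        1.07137007, -0.05626577]), 'joint_vel': array([-4.28131296e-04,  3.32303200e-04,  1.95092659e-03, -5.10806481e-05,
        1.94462449e-03,  1.19576555e-03, -7.26095159e-04]), 'joint_torque': array([ 5.31552469e-04, -5.20579290e+01, -1.21230862e-02, -2.43743187e+01,
       -5.66035893e-02,  1.71855924e-02,  1.51855884e-04]), 'tcp_pos': array([ 149.7428359 , -631.93186429,  213.65124256]), 'ee_rot': array([ 9.93234958e-01,  1.16118803e-01, -1.70788285e-04, -8.44450355e-04]), 'force': array([ 0.1287326 , -0.43961988, -0.51232383]), 'ft_torque': array([ 0.00568084,  0.04161824, -0.02534835]), 'finger_force': 0.0, 'finger_gap': 91.6529123749542}
top {'intrinsics': array([[391.02440858,   0.        , 257.78938346],
       [  0.        , 391.02440858, 187.95877547],
       [  0.        ,   0.        ,   1.        ]]), 'origin': array([ 409.14346649,   16.04351822, 1011.69014642]), 'rotation': array([ 0.03743935, -0.05658638, -0.70038877,  0.71052927])}
side {'intrinsics': array([[358.7930779 ,   0.        , 250.45057344],
       [  0.        , 358.7930779 , 193.59167596],
       [  0.        ,   0.        ,   1.        ]]), 'origin': array([330.18260445, 781.65794559, 849.3334559 ]), 'rotation': array([-0.04256427,  0.38180413,  0.91501377, -0.12314092])}
{'intrinsics': array([[287.66997693,   0.        , 261.9618805 ],
       [  0.        , 287.66997693, 194.2060217 ],
       [  0.        ,   0.        ,   1.        ]]), 'hand_eye': array([[-1.02375910e-03,  9.71751004e-01,  2.36006224e-01,
         6.49781278e+01],
       [ 9.99998672e-01,  1.29415209e-03, -9.90803760e-04,
         3.74783957e-01],
       [-1.26824250e-03,  2.36004897e-01, -9.71751038e-01,
        -1.70313573e+02],
       [ 0.00000000e+00,  0.00000000e+00,  0.00000000e+00,
         1.00000000e+00]])}
```

View pics/top0.png

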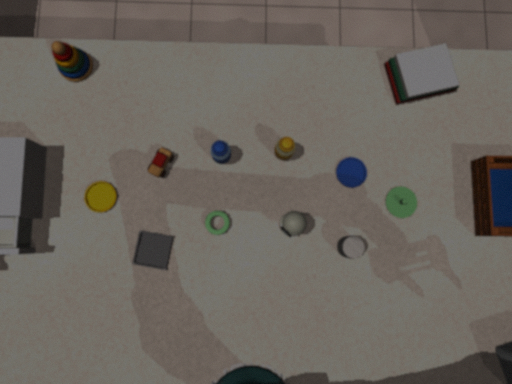

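View pics/side0.png

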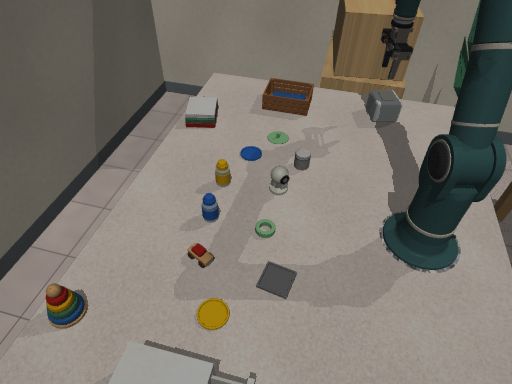

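The top view shows every item: the yellow coaster (101,197), tray (154,250), car (160,162), blue bottle (221,152), yellow bottle (286,148), teether (217,222), monitor (294,222), tin (353,247), blue coaster (351,172) and green pad (401,202). The side view agrees with this layout.

```bash
cat > h.py <<'E'
import numpy as np,cv2
from scipy.spatial.transform import Rotation as R
from rig import vision,telemetry
def cam(n,s=None):
    p=vision.camera_params(n)
    if n!="wrist": return p["intrinsics"],np.array(p["origin"]),R.from_quat(p["rotation"]).as_matrix()
    T=np.eye(4); T[:3,:3]=R.from_quat(s["ee_rot"]).as_matrix(); T[:3,3]=s["tcp_pos"]
    T=T@p["hand_eye"]; return p["intrinsics"],T[:3,3],T[:3,:3]
def rays(c,uv):
    K,o,M=c; uv=np.atleast_2d(uv).astype(float)
    d=np.c_[(uv[:,0]-K[0,2])/K[0,0],-(uv[:,1]-K[1,2])/K[1,1],-np.ones(len(uv))]
    return d@M.T
def plane(c,uv,z):
    r=rays(c,uv); return c[1]+r*((z-c[1][2])/r[:,2])[:,None]
def cloud(c,d):
    v,u=np.indices(d.shape); uv=np.c_[u.ravel(),v.ravel()]
    P=c[1]+rays(c,uv)*d.ravel()[:,None]; P[d.ravel()==0]=np.nan
    return P.reshape(*d.shape,3)
E
python3 - <<'E'
from h import *
for n,rois in (("top",dict(pad_yellow=(101,197,22),tray=(154,250,26),car=(160,162,18),bblue=(221,152,18),byel=(286,148,18),teether=(217,222,19),monitor=(294,222,20),tin=(353,247,20),pad_blue=(351,172,22),pad_green=(401,202,22))),
 ("side",dict(pad_yellow=(213,314,22),tray=(277,280,26),car=(201,255,17),bblue=(210,207,18),byel=(222,172,18),teether=(265,228,14),monitor=(280,180,18),tin=(302,159,13),pad_blue=(251,153,14),pad_green=(278,137,13)))):
    z=np.load(n+"0.npz"); im,d=z["im"],z["d"]; c=cam(n); P=cloud(c,d)
    hsv=cv2.cvtColor(im,cv2.COLOR_RGB2HSV); 
    print(n,"table z",np.nanpercentile(P[180:210,150:380,2] if n=="top" else P[240:300,100:180,2],[5,50,95]))
    for k,(u,v,r) in rois.items():
        s=np.s_[v-r:v+r+1,u-r:u+r+1]; H=hsv[s]; Q=P[s]; h=H[...,0].astype(int); S=H[...,1];V=H[...,2]
        m={"y":(h>18)&(h<32)&(S>150),"b":(h>100)&(h<130)&(S>120),"g":(h>45)&(h<80)&(S>60)}.get({"pad_yellow":"y","byel":"y","bblue":"b","pad_blue":"b","teether":"g","pad_green":"g"}.get(k,""))
        if k=="tray": m=(V<95)&(S<60)
        if k in("car","monitor","tin"): m=Q[...,2]>12
        zt=np.nanpercentile(Q[...,2][m],95)
        top=m&(Q[...,2]>zt-6)
        vv,uu=np.nonzero(m); cc,rr=cv2.minEnclosingCircle(np.c_[uu,vv].astype(np.float32))
        tq=Q[top]
        print(k,"npix",m.sum(),"z95 %.0f"%zt,"top xy",np.round((tq.min(0)+tq.max(0))/2)[:2],"med",np.round(np.median(tq,0)),"ext",np.round(np.ptp(tq,0)[:2]), "mask ctr z6:",np.round(plane(c,(u-r+cc[0],v-r+cc[1]),6)[0]))
        if k in("tray","car"):
            pts=plane(c,np.c_[uu+u-r,vv+v-r],6 if k=="tray" else 25)[:,:2].astype(np.float32); print("   rect",cv2.minAreaRect(pts))
E
```

```text
top table z [-1.95299415  1.07280825  4.32426654]
pad_yellow npix 772 z95 10 top xy [516. 392.] med [516. 392.   6.] ext [77. 79.] mask ctr z6: [515. 392.   6.]
tray npix 1327 z95 11 top xy [383. 254.] med [384. 256.   7.] ext [96. 98.] mask ctr z6: [383. 252.   6.]
   rect ((382.77569580078125, 252.18020629882812), (93.5589599609375, 89.92082977294922), 80.87439727783203)
car npix 462 z95 45 top xy [610. 241.] med [609. 240.  43.] ext [38. 37.] mask ctr z6: [609. 246.   6.]
   rect ((605.6094360351562, 240.451904296875), (45.220481872558594, 73.36038970947266), 63.6658935546875)
bblue npix 180 z95 99 top xy [631.  86.] med [631.  86.  97.] ext [26. 24.] mask ctr z6: [641.  87.   6.]
byel npix 190 z95 99 top xy [644. -76.] med [644. -75.  96.] ext [27. 27.] mask ctr z6: [653. -79.   6.]
teether npix 313 z95 22 top xy [454.  93.] med [454.  92.  19.] ext [56. 58.] mask ctr z6: [454.  93.   6.]
monitor npix 527 z95 95 top xy [453. -96.] med [453. -96.  93.] ext [38. 40.] mask ctr z6: [ 454. -101.    6.]
tin npix 493 z95 63 top xy [ 399. -242.] med [ 398. -241.   61.] ext [53. 54.] mask
[... 925 characters left out ...]
sk ctr z6: [648.  49.   6.]
byel npix 224 z95 94 top xy [644. -76.] med [643. -74.  93.] ext [27. 24.] mask ctr z6: [ 662. -121.    6.]
teether npix 233 z95 18 top xy [454.  93.] med [454.  93.  16.] ext [57. 59.] mask ctr z6: [456.  88.   6.]
monitor npix 327 z95 92 top xy [454. -95.] med [452. -93.  90.] ext [39. 38.] mask ctr z6: [ 442. -162.    6.]
tin npix 271 z95 60 top xy [ 398. -244.] med [ 397. -240.   58.] ext [54. 57.] mask ctr z6: [ 400. -279.    6.]
pad_blue npix 237 z95 7 top xy [ 591. -256.] med [ 590. -257.    3.] ext [77. 83.] mask ctr z6: [ 590. -252.    6.]
pad_green npix 197 z95 14 top xy [ 514. -385.] med [ 514. -383.   20.] ext [10. 12.] mask ctr z6: [ 514. -376.    6.]
```

```bash
cat > go.py <<'E'
import sys; from h import *
# usage: go.py x y z [x y z ...] : shares from the measured pose to each TCP target, yaw 0 tool down
s=telemetry.sense(); M=R.from_quat(s["ee_rot"]); a=np.array(sys.argv[1:],float).reshape(-1,3)
T=R.from_quat([1,0,0,0]); print("tcp",s["tcp_pos"].round(1),"t %.1f"%s["time_s"],"turn",((M.inv()*T).as_rotvec()/np.pi).round(4),"j7 %.2f"%s["joint_positions"][6])
for p in a: print(p,(M.inv().apply(p-s["tcp_pos"])/500).round(4))
E
python3 go.py 398 -242 214
python3 -m pendant '[[[0.66,-0.64,0],[0,0,0.074]],[[0.66,-0.64,0],[0,0,0.074]],[[0.66,-0.64,0],[0,0,0.074]],[[0.66,-0.64,0],[0,0,0.074]],[[0.66,-0.64,0],[0,0,0.074]],[[0.66,-0.64,0],[0,0,0.074]],[[0.66,-0.64,0],[0,0,0.074]],[[0.66,-0.64,0],[0,0,0.074]],[[0.66,-0.64,0],[0,0,0.074]],[[0.66,-0.64,0],[0,0,0.074]]]' 1 30
python3 go.py 398 -242 214 398 -242 90
```

```text
tcp [ 149.8 -632.   213.7] t 0.1 turn [-0.0005  0.0001  0.0741] j7 -0.06
[ 398. -242.  214.] [ 6.630e-01 -6.444e-01  4.000e-04]
time_s: 0.93
tcp_pos: [374.5, -279.3, 214.5]
ee_rot: [1.0, 0.0, -0.0, 0.0]
force: [0.1, -0.7, -0.4]
finger_gap: 91.8
finger_force: 0.0
tcp [ 374.5 -279.3  214.5] t 0.9 turn [0.0001 0.0001 0.    ] j7 -1.04
[ 398. -242.  214.] [ 0.0469 -0.0746  0.0011]
[ 398. -242.   90.] [ 0.047  -0.0746  0.2491]
```

```bash
python3 -m pendant '[[[0.047,-0.075,0.05],[0,0,0]],[[0.047,-0.075,0.1],[0,0,0]],[[0.047,-0.075,0.15],[0,0,0]],[[0.047,-0.075,0.15],[0,0,0]],[[0.047,-0.075,0.15],[0,0,0]],[[0.047,-0.075,0.15],[0,0,0]],[[0.047,-0.075,0.15],[0,0,0]]]' 
python3 go.py 398 -242 13
```

```text
time_s: 1.52
tcp_pos: [398.3, -244.9, 141.0]
ee_rot: [1.0, -0.001, 0.001, 0.001]
force: [-0.2, -0.1, 0.5]
finger_gap: 91.8
finger_force: 0.0
tcp [ 398.3 -244.9  141. ] t 1.5 turn [ 0.0005 -0.0007 -0.0004] j7 -1.17
[ 398. -242.   13.] [-0.0011 -0.0063  0.256 ]
```

Run:
```python
from h import *
s=telemetry.sense(); im,d=vision.grab_frame("wrist"); c=cam("wrist",s); P=cloud(c,d)
cv2.imwrite("pics/w1.png",im[:,:,::-1])
b=np.abs(P[...,:2]-[398,-242]).max(-1)<60; m=b&(P[...,2]>52)&(P[...,2]<70); q=P[m]
print(m.sum(),(q.min(0)+q.max(0))/2,np.ptp(q,0),np.median(q,0))
```

```text
2722 [ 397.89670945 -244.76329487   57.36829259] [54.88742576 54.90015965 10.71216189] [ 399.04870629 -244.96175144   60.21857949]
```

```bash
python3 -m pendant '[[[0,0,0.06],[0,0,0]],[[0,0,0.12],[0,0,0]],[[0,0,0.18],[0,0,0]],[[0,0,0.22],[0,0,0]],[[0,0,0.256],[0,0,0]],[[0,0,0.256],[0,0,0]],[[0,0,0.256],[0,0,0]]]' 
python3 -m pendant '[[[0,0,0],[0,0,0]],[[0,0,0],[0,0,0]],[[0,0,0],[0,0,0]],[[0,0,0],[0,0,0]],[[0,0,0],[0,0,0]],[[0,0,0],[0,0,0]],[[0,0,0],[0,0,0]],[[0,0,0],[0,0,0]]]' -1 30
python3 go.py 398 -242 13
```

```text
time_s: 2.15
tcp_pos: [397.6, -244.1, 11.9]
ee_rot: [1.0, -0.0, -0.0, -0.0]
force: [0.6, -0.3, 1.1]
finger_gap: 91.5
finger_force: 0.0
time_s: 2.82
tcp_pos: [397.8, -244.0, 12.0]
ee_rot: [1.0, 0.0, 0.0, 0.0]
force: [-0.4, 0.6, 6.3]
finger_gap: 55.9
finger_force: 30.0
tcp [ 397.8 -244.    12. ] t 2.8 turn [ 0.0002 -0.0001  0.    ] j7 -1.25
[ 398. -242.   13.] [ 0.0004 -0.004  -0.002 ]
```

```bash
python3 -m pendant '[[[0,0,-0.05],[0,0,0]],[[0,0,-0.12],[0,0,0]],[[0,0,-0.19],[0,0,0]],[[0,0,-0.26],[0,0,0]],[[0,0,-0.3],[0,0,0]],[[0.04,-0.04,-0.3],[0,0,0]],[[0.08,-0.1,-0.3],[0,0,0]],[[0.1,-0.16,-0.3],[0,0,0]],[[0.1,-0.23,-0.3],[0,0,0]],[[0.1,-0.3,-0.3],[0,0,0]]]' 
python3 go.py 450 80 160 384 253.5 160
```

```text
time_s: 3.65
tcp_pos: [447.3, -92.2, 161.1]
ee_rot: [1.0, -0.0, -0.0, -0.0]
force: [-0.1, 0.5, -1.2]
finger_gap: 55.3
finger_force: 30.0
tcp [447.3 -92.2 161.1] t 3.6 turn [-0.0001  0.0002 -0.0001] j7 -1.54
[450.  80. 160.] [ 0.0052 -0.3443  0.0024]
[384.  253.5 160. ] [-0.1268 -0.6913  0.0027]
```

```bash
python3 -m pendant '[[[0,-0.07,0],[0,0,0]],[[0,-0.14,0],[0,0,0]],[[0,-0.21,0],[0,0,0]],[[0,-0.28,0],[0,0,0]],[[0,-0.35,0],[0,0,0]],[[-0.02,-0.42,0],[0,0,0]],[[-0.05,-0.49,0],[0,0,0]],[[-0.08,-0.56,0],[0,0,0]],[[-0.11,-0.62,0],[0,0,0]],[[-0.127,-0.66,0],[0,0,0]]]' 
python3 -m pendant '[[[0,-0.02,0],[0,0,0]],[[0,-0.03,0],[0,0,0]],[[0,-0.03,0],[0,0,0]],[[0,-0.03,0],[0,0,0]]]' 
python3 go.py 384 253.5 40  384 253.5 17.5
python3 - <<'E'
from h import *
s=telemetry.sense(); im,d=vision.grab_frame("wrist"); cv2.imwrite("pics/w2.png",im[:,:,::-1]); np.savez("w2.npz",im=im,d=d)
E
```

```text
time_s: 4.48
tcp_pos: [381.3, 239.1, 161.3]
ee_rot: [1.0, 0.002, -0.001, -0.0]
force: [0.3, -0.1, -1.8]
finger_gap: 55.4
finger_force: 30.0
time_s: 4.82
tcp_pos: [384.6, 249.9, 161.2]
ee_rot: [1.0, -0.001, -0.0, 0.0]
force: [0.4, -0.1, -2.1]
finger_gap: 55.8
finger_force: 30.0
tcp [384.6 249.9 161.2] t 4.8 turn [ 0.0003  0.0002 -0.0005] j7 -2.39
[384.  253.5  40. ] [-0.0011 -0.0074  0.2423]
[384.  253.5  17.5] [-0.0011 -0.0075  0.2873]
```

View pics/w2.png

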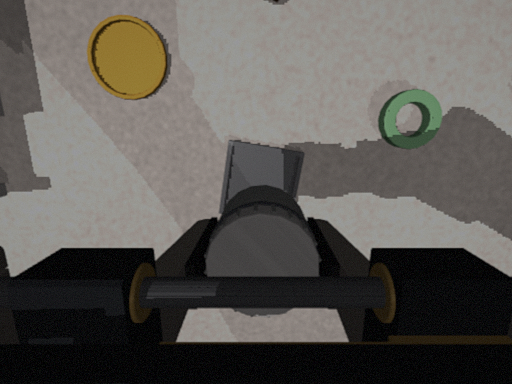

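The wrist view shows the tin held between the fingers (263,250). The tray lies under it, with its far corners at (232,141) and (303,153). Lowering.

```bash
python3 -m pendant '[[[-0.001,-0.007,0.05],[0,0,0]],[[-0.001,-0.007,0.11],[0,0,0]],[[-0.001,-0.007,0.17],[0,0,0]],[[-0.001,-0.007,0.22],[0,0,0]],[[-0.001,-0.007,0.25],[0,0,0]],[[-0.001,-0.007,0.27],[0,0,0]],[[-0.001,-0.007,0.28],[0,0,0]],[[-0.001,-0.007,0.287],[0,0,0]],[[-0.001,-0.007,0.29],[0,0,0]],[[-0.001,-0.007,0.29],[0,0,0]]]' 
python3 go.py 384 253.5 15.5
```

```text
time_s: 5.7
tcp_pos: [384.0, 254.9, 17.1]
ee_rot: [1.0, -0.0, 0.001, -0.0]
force: [0.2, 0.6, -1.2]
finger_gap: 55.7
finger_force: 30.0
tcp [384.  254.9  17.1] t 5.7 turn [-0.0002 -0.0003 -0.    ] j7 -2.59
[384.  253.5  15.5] [-0.0001  0.0027  0.0031]
```

```bash
python3 -m pendant '[[[0,0.002,0.003],[0,0,0]],[[0,0.002,0.003],[0,0,0]]]'
python3 -m pendant '[[[0,0,0],[0,0,0]],[[0,0,0],[0,0,0]],[[0,0,0],[0,0,0]],[[0,0,0],[0,0,0]],[[0,0,0],[0,0,0]],[[0,0,-0.03],[0,0,0]],[[0,0,-0.1],[0,0,0]],[[0,0,-0.17],[0,0,0]],[[0,0,-0.23],[0,0,0]],[[0,0,-0.23],[0,0,0]]]' 1
python3 go.py 454 93 130
python3 -m pendant '[[[0.03,0.06,0],[0,0,0]],[[0.06,0.13,0],[0,0,0]],[[0.09,0.2,0],[0,0,0]],[[0.12,0.27,0],[0,0,0]],[[0.14,0.324,0],[0,0,0]],[[0.14,0.324,0],[0,0,0]],[[0.14,0.324,0],[0,0,0]],[[0.14,0.324,0],[0,0,0]]]'
python3 go.py 454 93 5
python3 - <<'E'
from h import *
s=telemetry.sense(); im,d=vision.grab_frame("wrist"); c=cam("wrist",s); P=cloud(c,d)
cv2.imwrite("pics/w3.png",im[:,:,::-1])
b=np.abs(P[...,:2]-[454,93]).max(-1)<50; m=b&(P[...,2]>10)&(P[...,2]<25); q=P[m]
print(m.sum(),(q.min(0)+q.max(0))/2,np.ptp(q,0),np.median(q,0))
im,d=vision.grab_frame("top"); P=cloud(cam("top"),d)
b=np.abs(P[...,:2]-[384,253.5]).max(-1)<45; m=b&(P[...,2]>45); q=P[m]
print(m.sum(),(q.min(0)+q.max(0))/2,np.ptp(q,0),np.median(q,0)); cv2.imwrite("pics/top1.png",im[:,:,::-1])
E
```

```text
time_s: 5.87
tcp_pos: [383.9, 253.7, 15.5]
ee_rot: [1.0, -0.0, 0.0, -0.0]
force: [-1.1, 0.4, -1.8]
finger_gap: 55.5
finger_force: 30.0
time_s: 6.7
tcp_pos: [386.3, 256.1, 135.1]
ee_rot: [1.0, 0.0, 0.004, -0.002]
force: [0.2, 0.7, 0.2]
finger_gap: 91.8
finger_force: 0.0
tcp [386.3 256.1 135.1] t 6.7 turn [-0.0015 -0.0027  0.0001] j7 -2.44
[454.  93. 130.] [0.1351 0.3262 0.0099]
time_s: 7.37
tcp_pos: [452.9, 92.5, 129.7]
ee_rot: [1.0, 0.0, -0.0, -0.0]
force: [0.6, -0.2, 0.7]
finger_gap: 92.4
finger_force: 0.0
tcp [452.9  92.5 129.7] t 7.4 turn [-0.0001  0.0002  0.0003] j7 -2.03
[454.  93.   5.] [ 0.0024 -0.0009  0.2494]
1973 [454.64485669  90.12396992  15.28170115] [61.4466652  61.79529055 10.2211915 ] [455.64945294  90.61413328  18.13895965]
464 [384.12477382 255.6978265   57.48323096] [54.87099482 55.44489057 23.04538951] [383.36275457 253.66148088  64.00856942]
```

View pics/w3.png

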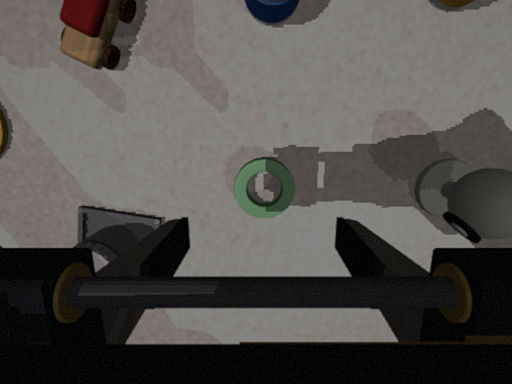

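The wrist view shows the tin standing in the tray (lower left) and the ring at (265,187), lying flat and midway between the open fingers. Gripping the ring.

```bash
python3 -m pendant '[[[0.003,0.001,0.06],[0,0,0]],[[0.003,0.001,0.12],[0,0,0]],[[0.003,0.001,0.18],[0,0,0]],[[0.003,0.001,0.22],[0,0,0]],[[0.003,0.001,0.24],[0,0,0]],[[0.003,0.001,0.251],[0,0,0]],[[0.003,0.001,0.251],[0,0,0]],[[0.003,0.001,0.251],[0,0,0]]]' 
python3 -m pendant '[[[0,0,0],[0,0,0]],[[0,0,0],[0,0,0]],[[0,0,0],[0,0,0]],[[0,0,0],[0,0,0]],[[0,0,0],[0,0,0]],[[0,0,0],[0,0,0]],[[0,0,0],[0,0,0]]]' -1 20
python3 -m pendant '[[[0,0,-0.05],[0,0,0]],[[0,0,-0.12],[0,0,0]],[[0,0,-0.19],[0,0,0]],[[0,0,-0.26],[0,0,0]],[[0,0,-0.3],[0,0,0]],[[0,0,-0.3],[0,0,0]]]'
python3 go.py 514 -385 150
python3 - <<'E'
from h import *
s=telemetry.sense(); im,d=vision.grab_frame("wrist"); cv2.imwrite("pics/w4.png",im[:,:,::-1])
E
```

```text
time_s: 8.13
tcp_pos: [455.5, 92.0, 5.3]
ee_rot: [1.0, 0.001, 0.001, -0.0]
force: [-0.0, -0.0, -0.3]
finger_gap: 92.2
finger_force: 0.0
time_s: 8.72
tcp_pos: [455.3, 91.1, 5.0]
ee_rot: [1.0, 0.0, 0.0, 0.0]
force: [-0.8, -0.3, 5.6]
finger_gap: 62.2
finger_force: 20.0
time_s: 9.22
tcp_pos: [457.7, 91.9, 158.6]
ee_rot: [1.0, -0.0, 0.004, -0.0]
force: [0.7, 0.9, -0.6]
finger_gap: 62.3
finger_force: 20.0
tcp [457.7  91.9 158.6] t 9.2 turn [-0.0003 -0.0026 -0.    ] j7 -2.00
[ 514. -385.  150.] [0.1124 0.9538 0.0174]
```

View pics/w4.png

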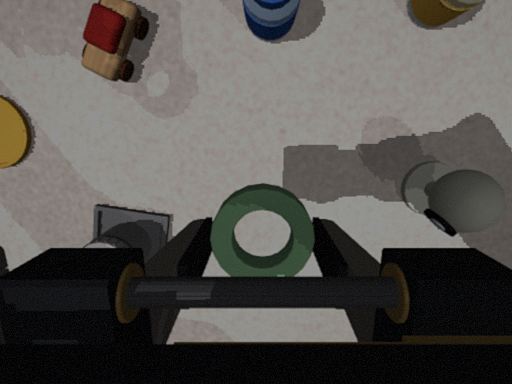

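The ring is held level at (263,234). Carrying it to the green pad.

```bash
python3 -m pendant '[[[0.01,0.06,0],[0,0,0]],[[0.02,0.14,0],[0,0,0]],[[0.03,0.22,0],[0,0,0]],[[0.04,0.3,0],[0,0,0]],[[0.05,0.38,0],[0,0,0]],[[0.06,0.46,0],[0,0,0]],[[0.07,0.54,0],[0,0,0]],[[0.08,0.62,0],[0,0,0]],[[0.09,0.7,0],[0,0,0]],[[0.1,0.78,0],[0,0,0]]]'
python3 go.py 514 -385 155 
python3 -m pendant '[[[0.01,0.06,0],[0,0,0]],[[0.016,0.12,0],[0,0,0]],[[0.016,0.16,0],[0,0,0]],[[0.016,0.175,0],[0,0,0]],[[0.016,0.175,0],[0,0,0]],[[0.016,0.175,0],[0,0,0]],[[0.016,0.175,0],[0,0,0]],[[0.016,0.175,0],[0,0,0]]]'
python3 go.py 514 -385 40 514 -385 8.5
python3 - <<'E'
from h import *
s=telemetry.sense(); im,d=vision.grab_frame("wrist"); cv2.imwrite("pics/w5.png",im[:,:,::-1])
c=cam("wrist",s); P=cloud(c,d); hsv=cv2.cvtColor(im,cv2.COLOR_RGB2HSV)
m=(np.abs(P[...,:2]-[514,-385]).max(-1)<60)&(P[...,2]>14)&(P[...,2]<40); print(m.sum(),np.median(P[m],0) if m.any() else 0)
m=(np.abs(P[...,:2]-[514,-385]).max(-1)<60)&(hsv[...,0]>45)&(hsv[...,0]<80)&(hsv[...,1]>60)&(P[...,2]<40);q=P[m];print(m.sum(),q.min(0),q.max(0))
E
```

```text
time_s: 10.1
tcp_pos: [503.7, -300.2, 152.1]
ee_rot: [1.0, 0.0, -0.002, -0.001]
force: [-0.1, 0.7, -0.1]
finger_gap: 61.8
finger_force: 20.0
tcp [ 503.7 -300.2  152.1] t 10.1 turn [-0.0005  0.0011  0.    ] j7 -1.23
[ 514. -385.  155.] [ 0.0206  0.1696 -0.0062]
time_s: 10.77
tcp_pos: [513.6, -384.0, 154.4]
ee_rot: [1.0, 0.001, -0.0, -0.0]
force: [-1.4, 0.6, -0.3]
finger_gap: 62.0
finger_force: 20.0
tcp [ 513.6 -384.   154.4] t 10.8 turn [-0.0003  0.0001  0.0009] j7 -1.11
[ 514. -385.   40.] [0.0008 0.0022 0.2289]
[ 514.  -385.     8.5] [0.0009 0.0023 0.2919]
58 [ 519.67608889 -389.01718839   24.61122076]
2570 [ 475.28489586 -429.46462054    0.85357199] [ 556.5838512  -349.42466057   26.34688559]
```

View pics/w5.png

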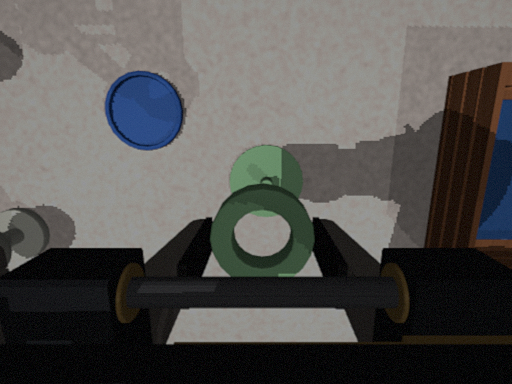

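The ring is held at (263,234). The green pad is at (266,180) with its post beside the ring, so the target is about (515,-387). Lowering in two stages.

```bash
python3 -m pendant '[[[0.003,0.005,0.05],[0,0,0]],[[0.003,0.005,0.11],[0,0,0]],[[0.003,0.005,0.17],[0,0,0]],[[0.003,0.005,0.21],[0,0,0]],[[0.003,0.005,0.23],[0,0,0]],[[0.003,0.005,0.23],[0,0,0]]]'
python3 -m pendant '[[[0,0,0.01],[0,0,0]],[[0,0,0.02],[0,0,0]],[[0,0,0.03],[0,0,0]],[[0,0,0.04],[0,0,0]],[[0,0,0.05],[0,0,0]],[[0,0,0.058],[0,0,0]],[[0,0,0.06],[0,0,0]],[[0,0,0.06],[0,0,0]]]'
python3 go.py 515 -387 8
```

```text
time_s: 11.32
tcp_pos: [513.5, -387.0, 37.4]
ee_rot: [1.0, 0.001, -0.002, -0.001]
force: [-0.4, 0.4, -0.7]
finger_gap: 62.1
finger_force: 20.0
time_s: 11.98
tcp_pos: [514.3, -388.6, 9.1]
ee_rot: [1.0, 0.0, -0.0, -0.0]
force: [-0.1, 0.2, -0.3]
finger_gap: 62.3
finger_force: 20.0
tcp [ 514.3 -388.6    9.1] t 12.0 turn [-0.0001  0.0002  0.0001] j7 -1.15
[ 515. -387.    8.] [ 0.0013 -0.0032  0.0023]
```

```bash
python3 -m pendant '[[[0.001,-0.003,0.002],[0,0,0]],[[0.001,-0.003,0.002],[0,0,0]]]'
python3 -m pendant '[[[0,0,0],[0,0,0]],[[0,0,0],[0,0,0]],[[0,0,0],[0,0,0]],[[0,0,0],[0,0,0]],[[0,0,-0.02],[0,0,0]],[[0,0,-0.08],[0,0,0]],[[0,0,-0.16],[0,0,0]],[[0,0,-0.24],[0,0,0]],[[0,0,-0.29],[0,0,0]],[[0,0,-0.29],[0,0,0]]]' 1
python3 go.py 631 87 155
python3 -m pendant '[[[0.02,-0.07,0],[0,0,0]],[[0.04,-0.15,0],[0,0,0]],[[0.06,-0.23,0],[0,0,0]],[[0.08,-0.31,0],[0,0,0]],[[0.1,-0.38,0],[0,0,0]],[[0.12,-0.46,0],[0,0,0]],[[0.14,-0.54,0],[0,0,0]],[[0.16,-0.62,0],[0,0,0]],[[0.18,-0.69,0],[0,0,0]],[[0.2,-0.76,0],[0,0,0]]]'
python3 go.py 631 87 155
python3 - <<'E'
from h import *
im,d=vision.grab_frame("top"); P=cloud(cam("top"),d); cv2.imwrite("pics/top2.png",im[:,:,::-1])
hsv=cv2.cvtColor(im,cv2.COLOR_RGB2HSV); g=(hsv[...,0]>45)&(hsv[...,0]<80)&(hsv[...,1]>60)
m=g&(np.abs(P[...,:2]-[514,-386]).max(-1)<40)&(P[...,2]>14); q=P[m]
print(m.sum(),(q.min(0)+q.max(0))/2,np.ptp(q,0),np.median(q,0))
cv2.imwrite("pics/c2.png",cv2.resize(im[160:245,360:445,::-1],None,fx=5,fy=5))
E
```

```text
time_s: 12.15
tcp_pos: [515.4, -386.9, 8.6]
ee_rot: [1.0, 0.0, 0.0, -0.0]
force: [0.2, 0.2, 0.5]
finger_gap: 62.2
finger_force: 20.0
time_s: 12.98
tcp_pos: [518.7, -389.4, 161.5]
ee_rot: [1.0, 0.0, 0.005, 0.004]
force: [0.7, -0.9, 0.6]
finger_gap: 92.2
finger_force: 0.0
tcp [ 518.7 -389.4  161.5] t 13.0 turn [ 0.0023 -0.0032  0.0001] j7 -1.11
[631.  87. 155.] [ 0.2248 -0.9528  0.0083]
time_s: 13.82
tcp_pos: [614.9, -5.0, 153.8]
ee_rot: [1.0, 0.0, -0.0, 0.0]
force: [0.0, -0.5, -0.3]
finger_gap: 91.9
finger_force: 0.0
tcp [614.9  -5.  153.8] t 13.8 turn [0.     0.     0.0003] j7 -1.78
[631.  87. 155.] [ 0.0323 -0.184  -0.0025]
357 [ 514.6327646  -383.55539481   21.36959267] [61.68196157 60.68643521 14.55279461] [ 514.13293399 -383.03276258   21.02484146]
```

View pics/c2.png

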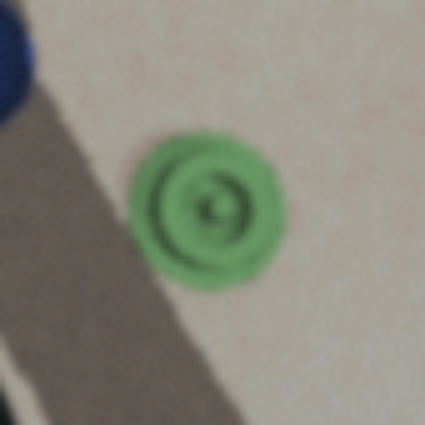

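The crop shows the ring flat on the pad at about (208,208), with the post inside its hole. Next is the blue bottle.

```bash
python3 -m pendant '[[[0.016,-0.07,0],[0,0,0]],[[0.03,-0.14,0],[0,0,0]],[[0.03,-0.184,0],[0,0,0]],[[0.03,-0.184,0],[0,0,0]],[[0.03,-0.184,0],[0,0,0]],[[0.03,-0.184,0],[0,0,0]]]'
python3 go.py 631 87 23
python3 - <<'E'
from h import *
s=telemetry.sense(); im,d=vision.grab_frame("wrist"); c=cam("wrist",s); P=cloud(c,d)
cv2.imwrite("pics/w6.png",im[:,:,::-1])
b=np.abs(P[...,:2]-[631,87]).max(-1)<40; m=b&(P[...,2]>85); q=P[m]
print(m.sum(),(q.min(0)+q.max(0))/2,np.ptp(q,0),np.median(q,0))
E
```

```text
time_s: 14.37
tcp_pos: [629.8, 83.4, 153.4]
ee_rot: [1.0, -0.0, -0.0, 0.001]
force: [0.5, -0.7, 0.9]
finger_gap: 91.7
finger_force: 0.0
tcp [629.8  83.4 153.4] t 14.4 turn [ 0.0004  0.0002 -0.0002] j7 -1.93
[631.  87.  23.] [ 0.0025 -0.0075  0.2607]
25848 [635.75543707  86.99822469 183.89931739] [ 42.0172677   79.99366399 197.79762194] [652.27371328  86.24917158 275.69735898]
```

View pics/w6.png

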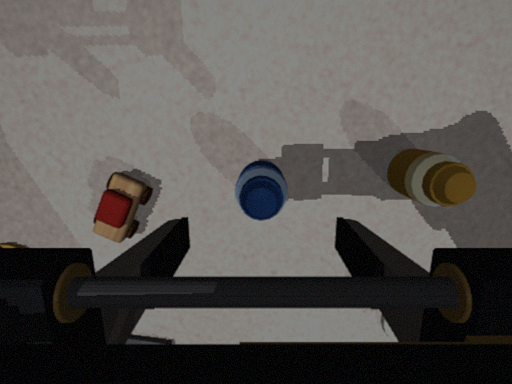

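The blue bottle is at (263,198), midway between the fingers. Descending and gripping gently.

```bash
python3 -m pendant '[[[0.003,-0.004,0.05],[0,0,0]],[[0.003,-0.004,0.11],[0,0,0]],[[0.003,-0.004,0.17],[0,0,0]],[[0.003,-0.004,0.22],[0,0,0]],[[0.003,-0.004,0.25],[0,0,0]],[[0.003,-0.004,0.26],[0,0,0]],[[0.003,-0.004,0.26],[0,0,0]],[[0.003,-0.004,0.26],[0,0,0]]]' 
python3 -m pendant '[[[0,0,0],[0,0,0]],[[0,0,0],[0,0,0]],[[0,0,0],[0,0,0]],[[0,0,0],[0,0,0]],[[0,0,0],[0,0,0]],[[0,0,0],[0,0,0]],[[0,0,0],[0,0,0]],[[0,0,0],[0,0,0]],[[0,0,0],[0,0,0]]]' -1 25
python3 -m pendant '[[[0,0,-0.03],[0,0,0]],[[0,0,-0.08],[0,0,0]],[[0,0,-0.14],[0,0,0]],[[0,0,-0.2],[0,0,0]],[[0,0,-0.25],[0,0,0]],[[0,0,-0.28],[0,0,0]],[[0,0,-0.28],[0,0,0]],[[0,0,-0.28],[0,0,0]]]'
python3 go.py 590.5 -256 165
python3 - <<'E'
from h import *
s=telemetry.sense(); im,d=vision.grab_frame("wrist"); c=cam("wrist",s); cv2.imwrite("pics/w7.png",im[:,:,::-1])
hsv=cv2.cvtColor(im,cv2.COLOR_RGB2HSV); P=cloud(c,d)
m=(hsv[...,0]>100)&(hsv[...,0]<130)&(hsv[...,1]>120)&(P[...,2]>150); q=P[m]; t=q[q[:,2]>np.percentile(q[:,2],98)-5]
print(q.min(0),q.max(0),(t.min(0)+t.max(0))/2)
E
```

```text
time_s: 15.08
tcp_pos: [632.4, 86.5, 24.6]
ee_rot: [1.0, -0.0, 0.001, -0.0]
force: [0.4, -0.7, 0.6]
finger_gap: 91.7
finger_force: 0.0
time_s: 15.83
tcp_pos: [631.6, 86.3, 23.8]
ee_rot: [1.0, 0.0, 0.0, 0.0]
force: [0.4, -1.9, 4.0]
finger_gap: 49.7
finger_force: 25.0
time_s: 16.5
tcp_pos: [631.7, 87.1, 164.5]
ee_rot: [1.0, 0.0, 0.001, -0.0]
force: [-0.0, 0.4, -2.0]
finger_gap: 49.4
finger_force: 25.0
tcp [631.7  87.1 164.5] t 16.5 turn [-0.0001 -0.0005  0.0002] j7 -1.93
[ 590.5 -256.   165. ] [-0.0827  0.6862 -0.0013]
[620.16186083  31.72034425 153.5056444 ] [663.0526073  151.79622972 293.96754265] [653.79489656  87.93214424 291.10258698]
```

View pics/w7.png

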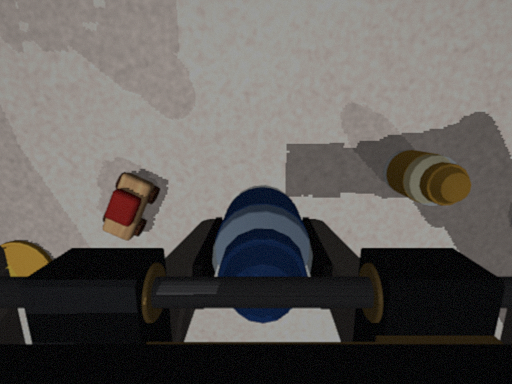

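The blue bottle is held upright between the pads. Carrying it over the yellow bottle with about 45 mm of clearance.

```bash
python3 -m pendant '[[[-0.005,0.05,0],[0,0,0]],[[-0.015,0.12,0],[0,0,0]],[[-0.023,0.19,0],[0,0,0]],[[-0.031,0.26,0],[0,0,0]],[[-0.04,0.33,0],[0,0,0]],[[-0.048,0.4,0],[0,0,0]],[[-0.056,0.47,0],[0,0,0]],[[-0.064,0.54,0],[0,0,0]],[[-0.073,0.6,0],[0,0,0]],[[-0.082,0.65,0],[0,0,0]]]'
python3 -m pendant '[[[0,0.02,0],[0,0,0]],[[0,0.034,0],[0,0,0]],[[0,0.034,0],[0,0,0]],[[0,0.034,0],[0,0,0]],[[0,0.034,0],[0,0,0]]]'
python3 go.py 590.5 -256 40 590.5 -256 28
python3 - <<'E'
from h import *
s=telemetry.sense(); im,d=vision.grab_frame("wrist"); c=cam("wrist",s); cv2.imwrite("pics/w8.png",im[:,:,::-1])
hsv=cv2.cvtColor(im,cv2.COLOR_RGB2HSV); P=cloud(c,d)
m=(hsv[...,0]>100)&(hsv[...,0]<130)&(hsv[...,1]>120)&(P[...,2]<20)&(np.abs(P[...,:2]-[590,-256]).max(-1)<55); q=P[m]; print(m.sum(),q.min(0),q.max(0))
E
```

```text
time_s: 17.38
tcp_pos: [588.6, -240.9, 161.2]
ee_rot: [1.0, -0.001, -0.002, -0.0]
force: [0.4, -0.5, -1.6]
finger_gap: 49.6
finger_force: 25.0
time_s: 17.8
tcp_pos: [591.2, -252.5, 163.3]
ee_rot: [1.0, 0.002, -0.0, -0.001]
force: [0.4, 0.9, -0.2]
finger_gap: 49.6
finger_force: 25.0
tcp [ 591.2 -252.5  163.3] t 17.8 turn [-0.0005  0.0001  0.0011] j7 -1.36
[ 590.5 -256.    40. ] [-0.0014  0.0074  0.2465]
[ 590.5 -256.    28. ] [-0.0014  0.0075  0.2705]
2511 [ 5.68194139e+02 -2.98225490e+02  1.59027988e-01] [ 631.76722913 -218.3647736    10.05801232]
```

View pics/w8.png

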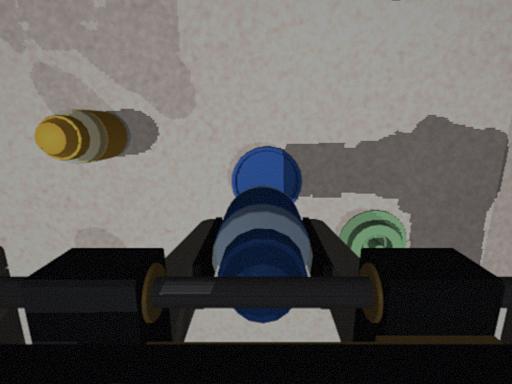

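The coaster is at (266,180), dead ahead of the held bottle; the ring is seated on its post at (373,240). Lowering slowly.

```bash
python3 -m pendant '[[[0,0.007,0.04],[0,0,0]],[[0,0.007,0.09],[0,0,0]],[[0,0.007,0.14],[0,0,0]],[[0,0.007,0.19],[0,0,0]],[[0,0.007,0.22],[0,0,0]],[[0,0.007,0.24],[0,0,0]],[[0,0.007,0.252],[0,0,0]],[[0,0.007,0.262],[0,0,0]],[[0,0.007,0.266],[0,0,0]],[[0,0.007,0.266],[0,0,0]]]'
python3 go.py 590.5 -256.5 27
```

```text
time_s: 18.68
tcp_pos: [591.0, -258.6, 31.0]
ee_rot: [1.0, 0.0, 0.0, 0.0]
force: [0.4, 0.3, -1.5]
finger_gap: 49.5
finger_force: 25.0
tcp [ 591.  -258.6   31. ] t 18.7 turn [ 0.0001 -0.0002  0.0002] j7 -1.40
[ 590.5 -256.5   27. ] [-0.001  -0.0042  0.008 ]
```

```bash
python3 -m pendant '[[[0,-0.003,0.003],[0,0,0]],[[0,-0.003,0.006],[0,0,0]],[[0,-0.003,0.008],[0,0,0]],[[0,-0.003,0.008],[0,0,0]],[[0,-0.003,0.008],[0,0,0]]]'
python3 go.py 590.5 -256.5 27
```

```text
time_s: 19.1
tcp_pos: [590.8, -257.3, 26.8]
ee_rot: [1.0, 0.0, 0.0, 0.0]
force: [0.4, -0.2, -0.2]
finger_gap: 49.8
finger_force: 25.0
tcp [ 590.8 -257.3   26.8] t 19.1 turn [ 0.0001 -0.0001  0.0001] j7 -1.40
[ 590.5 -256.5   27. ] [-0.0005 -0.0015 -0.0003]
```

```bash
python3 -m pendant '[[[0,0,0],[0,0,0]],[[0,0,0],[0,0,0]],[[0,0,0],[0,0,0]],[[0,0,0],[0,0,0]],[[0,0,-0.01],[0,0,0]],[[0,0,-0.05],[0,0,0]],[[0,0,-0.12],[0,0,0]],[[0,0,-0.19],[0,0,0]],[[0,0,-0.25],[0,0,0]],[[0,0,-0.26],[0,0,0]]]' 1
python3 -m pendant '[[[0.02,-0.06,0],[0,0,0]],[[0.04,-0.13,0],[0,0,0]],[[0.06,-0.2,0],[0,0,0]],[[0.08,-0.27,0],[0,0,0]],[[0.1,-0.33,0],[0,0,0]],[[0.106,-0.36,0],[0,0,0]],[[0.106,-0.36,0],[0,0,0]],[[0.106,-0.36,0],[0,0,0]],[[0.106,-0.36,0],[0,0,0]]]'
python3 go.py 644 -76.5 24
python3 - <<'E'
from h import *
s=telemetry.sense(); im,d=vision.grab_frame("wrist"); cv2.imwrite("pics/w9.png",im[:,:,::-1]); c=cam("wrist",s)
hsv=cv2.cvtColor(im,cv2.COLOR_RGB2HSV); P=cloud(c,d)
m=(hsv[...,0]>15)&(hsv[...,0]<32)&(hsv[...,1]>120)&(P[...,2]>88)&(P[...,2]<105)&(np.abs(P[...,:2]-[644,-76]).max(-1)<40); q=P[m]; print(m.sum(),q.min(0),q.max(0),(q.min(0)+q.max(0))/2)
im,d=vision.grab_frame("top"); P=cloud(cam("top"),d); hsv=cv2.cvtColor(im,cv2.COLOR_RGB2HSV)
b=(hsv[...,0]>100)&(hsv[...,0]<130)&(hsv[...,1]>120)&(np.abs(P[...,:2]-[590,-256]).max(-1)<50)&(P[...,2]>85); q=P[b]; print("blue",b.sum(),(q.min(0)+q.max(0))/2,np.median(q,0))
E
```

```text
time_s: 19.93
tcp_pos: [593.9, -258.2, 163.3]
ee_rot: [1.0, 0.0, 0.005, 0.002]
force: [0.9, -0.0, 0.9]
finger_gap: 91.9
finger_force: 0.0
time_s: 20.68
tcp_pos: [642.9, -80.1, 156.2]
ee_rot: [1.0, -0.001, -0.0, 0.001]
force: [0.4, -0.3, -0.4]
finger_gap: 92.0
finger_force: 0.0
tcp [642.9 -80.1 156.2] t 20.7 turn [ 0.0006  0.0003 -0.0008] j7 -1.66
[644.  -76.5  24. ] [ 0.0024 -0.0077  0.2645]
962 [629.89726331 -93.95030433  88.0878805 ] [659.96472553 -63.94443324  98.24443863] [644.93099442 -78.94736878  93.16615956]Traceback (most recent call last):
  File "<stdin>", line 6, in <module>
    return umr_minimum(a, axis, None, out, keepdims, initial, where)
ValueError: zero-size array to reduction operation minimum which has no identity
```

View pics/w9.png

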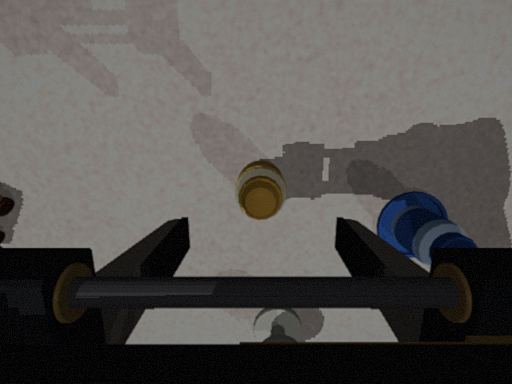

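The yellow bottle is at (262,198), between the fingers; the blue one stands in its coaster at (430,230). Gripping.

```bash
python3 -m pendant '[[[0.003,-0.004,0.05],[0,0,0]],[[0.003,-0.004,0.11],[0,0,0]],[[0.003,-0.004,0.17],[0,0,0]],[[0.003,-0.004,0.22],[0,0,0]],[[0.003,-0.004,0.25],[0,0,0]],[[0.003,-0.004,0.264],[0,0,0]],[[0.003,-0.004,0.264],[0,0,0]],[[0.003,-0.004,0.264],[0,0,0]]]' 
python3 -m pendant '[[[0,0,0],[0,0,0]],[[0,0,0],[0,0,0]],[[0,0,0],[0,0,0]],[[0,0,0],[0,0,0]],[[0,0,0],[0,0,0]],[[0,0,0],[0,0,0]],[[0,0,0],[0,0,0]],[[0,0,0],[0,0,0]],[[0,0,0],[0,0,0]]]' -1 25
python3 -m pendant '[[[0,0,-0.03],[0,0,0]],[[0,0,-0.08],[0,0,0]],[[0,0,-0.14],[0,0,0]],[[0,0,-0.2],[0,0,0]],[[0,0,-0.25],[0,0,0]],[[0,0,-0.28],[0,0,0]],[[0,0,-0.28],[0,0,0]],[[0,0,-0.28],[0,0,0]]]'
python3 go.py 517 391.5 165
```

```text
time_s: 21.45
tcp_pos: [645.8, -75.8, 25.4]
ee_rot: [1.0, -0.0, 0.001, 0.0]
force: [-0.3, -0.0, 0.1]
finger_gap: 91.8
finger_force: 0.0
time_s: 22.2
tcp_pos: [645.3, -76.0, 24.9]
ee_rot: [1.0, -0.0, 0.0, 0.0]
force: [0.7, -2.8, 2.6]
finger_gap: 49.2
finger_force: 25.0
time_s: 22.87
tcp_pos: [645.1, -74.7, 165.4]
ee_rot: [1.0, 0.0, 0.001, -0.0]
force: [0.7, 0.2, -2.2]
finger_gap: 49.0
finger_force: 25.0
tcp [645.1 -74.7 165.4] t 22.9 turn [-0.0001 -0.0004  0.0002] j7 -1.66
[517.  391.5 165. ] [-2.554e-01 -9.325e-01  6.000e-04]
```

```bash
python3 -m pendant '[[[-0.015,-0.05,0],[0,0,0]],[[-0.035,-0.12,0],[0,0,0]],[[-0.05,-0.19,0],[0,0,0]],[[-0.07,-0.26,0],[0,0,0]],[[-0.09,-0.33,0],[0,0,0]],[[-0.11,-0.4,0],[0,0,0]],[[-0.13,-0.47,0],[0,0,0]],[[-0.15,-0.54,0],[0,0,0]],[[-0.165,-0.61,0],[0,0,0]],[[-0.185,-0.68,0],[0,0,0]]]'
python3 go.py 517 391.5 165
python3 -m pendant '[[[-0.02,-0.06,0],[0,0,0]],[[-0.04,-0.13,0],[0,0,0]],[[-0.06,-0.19,0],[0,0,0]],[[-0.07,-0.23,0],[0,0,0]],[[-0.073,-0.252,0],[0,0,0]],[[-0.073,-0.252,0],[0,0,0]],[[-0.073,-0.252,0],[0,0,0]],[[-0.073,-0.252,0],[0,0,0]]]'
python3 go.py 517 391 29
python3 - <<'E'
from h import *
s=telemetry.sense(); im,d=vision.grab_frame("wrist"); cv2.imwrite("pics/w10.png",im[:,:,::-1]); c=cam("wrist",s)
hsv=cv2.cvtColor(im,cv2.COLOR_RGB2HSV); P=cloud(c,d)
m=(hsv[...,0]>15)&(hsv[...,0]<32)&(hsv[...,1]>150)&(P[...,2]<20)&(np.abs(P[...,:2]-[517,391]).max(-1)<60); q=P[m]; print(m.sum(),q.min(0),q.max(0))
E
```

```text
time_s: 23.7
tcp_pos: [550.6, 265.8, 162.5]
ee_rot: [1.0, 0.0, -0.002, 0.001]
force: [0.4, 0.1, -0.8]
finger_gap: 49.2
finger_force: 25.0
tcp [550.6 265.8 162.5] t 23.7 turn [0.0004 0.0011 0.0001] j7 -2.26
[517.  391.5 165. ] [-0.0672 -0.2514 -0.0052]
time_s: 24.37
tcp_pos: [516.9, 388.2, 163.6]
ee_rot: [1.0, -0.001, -0.0, 0.001]
force: [1.1, -1.1, -2.4]
finger_gap: 49.4
finger_force: 25.0
tcp [516.9 388.2 163.6] t 24.4 turn [ 0.0008  0.0002 -0.0008] j7 -2.47
[517. 391.  29.] [ 0.0004 -0.0062  0.2692]
2556 [467.29583846 339.4747911   -0.58347921] [557.28501562 429.53525847  10.2739347 ]
```

View pics/w10.png

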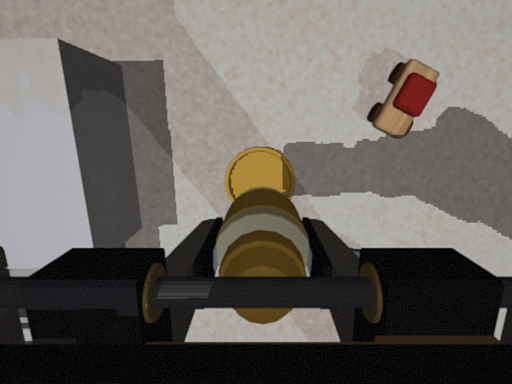

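The coaster is at (260,180), in line with the bottle. The white box on the left edge is near, so I'm checking its clearance before lowering.

```bash
python3 - <<'E'
from h import *
z=np.load("top0.npz"); P=cloud(cam("top"),z["d"])
q=P[120:270,0:70].reshape(-1,3); q=q[(q[:,2]>20)&(q[:,0]>350)&(q[:,0]<650)]; print(q[:,1].min(),np.percentile(q[:,1],1),q[:,2].max())
E
python3 -m pendant '[[[0,-0.004,0],[0,0,0]],[[0,-0.004,0],[0,0,0]]]'
python3 go.py 517 391 31 517 391 28
```

```text
536.1423267353586 537.4660038455362 109.02507113049842
time_s: 24.58
tcp_pos: [516.7, 391.7, 164.6]
ee_rot: [1.0, -0.001, 0.0, 0.0]
force: [-0.1, 0.5, -1.8]
finger_gap: 49.2
finger_force: 25.0
tcp [516.7 391.7 164.6] t 24.6 turn [ 0.0001 -0.0001 -0.0006] j7 -2.47
[517. 391.  31.] [0.0005 0.0014 0.2673]
[517. 391.  28.] [0.0005 0.0014 0.2733]
```

```bash
python3 -m pendant '[[[0,0.001,0.04],[0,0,0]],[[0,0.001,0.09],[0,0,0]],[[0,0.001,0.14],[0,0,0]],[[0,0.001,0.19],[0,0,0]],[[0,0.001,0.22],[0,0,0]],[[0,0.001,0.24],[0,0,0]],[[0,0.001,0.252],[0,0,0]],[[0,0.001,0.262],[0,0,0]],[[0,0.001,0.265],[0,0,0]],[[0,0.001,0.265],[0,0,0]]]'
python3 go.py 517 391 28
```

```text
time_s: 25.42
tcp_pos: [516.3, 392.6, 32.7]
ee_rot: [1.0, 0.0, 0.0, -0.0]
force: [0.4, -0.2, -1.0]
finger_gap: 49.0
finger_force: 25.0
tcp [516.3 392.6  32.7] t 25.4 turn [-0.0002 -0.0003  0.0001] j7 -2.53
[517. 391.  28.] [0.0014 0.0033 0.0093]
```

```bash
python3 -m pendant '[[[0.001,0.003,0.004],[0,0,0]],[[0.001,0.003,0.007],[0,0,0]],[[0.001,0.003,0.009],[0,0,0]],[[0.001,0.003,0.009],[0,0,0]],[[0.001,0.003,0.009],[0,0,0]]]'
python3 go.py 517 391 28
```

```text
time_s: 25.83
tcp_pos: [516.8, 390.8, 28.0]
ee_rot: [1.0, 0.0, 0.0, -0.0]
force: [0.9, -0.4, -0.3]
finger_gap: 49.0
finger_force: 25.0
tcp [516.8 390.8  28. ] t 25.8 turn [-0.0001 -0.0002  0.    ] j7 -2.53
[517. 391.  28.] [ 0.0004 -0.0003 -0.0001]
```

Releasing, rising, then checking everything from both fixed cameras.

```bash
python3 -m pendant '[[[0,0,0],[0,0,0]],[[0,0,0],[0,0,0]],[[0,0,0],[0,0,0]],[[0,0,0],[0,0,0]],[[0,0,-0.01],[0,0,0]],[[0,0,-0.05],[0,0,0]],[[0,0,-0.12],[0,0,0]],[[0,0,-0.19],[0,0,0]],[[0,0,-0.26],[0,0,0]],[[0,0,-0.33],[0,0,0]]]' 1
python3 -m pendant '[[[0.02,0.06,-0.03],[0,0,0]],[[0.04,0.13,-0.06],[0,0,0]],[[0.04,0.2,-0.1],[0,0,0]],[[0.04,0.27,-0.1],[0,0,0]],[[0.04,0.3,-0.1],[0,0,0]],[[0.04,0.3,-0.1],[0,0,0]],[[0.04,0.3,-0.1],[0,0,0]]]'
python3 - <<'E'
from h import *
T=dict(bblue=(590.5,-256,85,120),byel=(517,391,85,120),tin=(384,254,50,75),ring=(514,-385,13,23.5),monitor=(453,-95,85,110),car=(608,241,34,55))
for n in("top","side"):
    im,d=vision.grab_frame(n); P=cloud(cam(n),d); cv2.imwrite(f"pics/{n}3.png",im[:,:,::-1])
    for k,(x,y,a,b) in T.items():
        m=(np.abs(P[...,:2]-[x,y]).max(-1)<45)&(P[...,2]>a)&(P[...,2]<b); q=P[m]
        print(n,k,m.sum(),((q.min(0)+q.max(0))/2).round(1) if len(q) else "-",np.median(q,0).round(1) if len(q) else "")
E
```

```text
time_s: 26.67
tcp_pos: [516.1, 390.7, 194.6]
ee_rot: [1.0, 0.0, -0.0, -0.0]
force: [1.0, 0.2, 0.1]
finger_gap: 92.2
finger_force: 0.0
time_s: 27.25
tcp_pos: [536.6, 240.3, 243.1]
ee_rot: [1.0, -0.001, 0.0, -0.0]
force: [0.5, 1.0, 0.5]
finger_gap: 91.7
finger_force: 0.0
top bblue 189 [ 590.7 -254.2   93.8] [ 588.9 -251.6   96. ]
top byel 0 - 
top tin 48 [392.6 238.   58.5] [395.1 233.6  62. ]
top ring 299 [ 515.6 -383.    18.3] [ 514.4 -382.1   20.9]
top monitor 291 [453.4 -96.4  92.2] [453.1 -95.1  90.7]
top car 0 - 
side bblue 55 [ 589.6 -250.6   92. ] [ 589.6 -247.9   92.8]
side byel 172 [516.  393.5  92.7] [514.5 395.8  95. ]
side tin 337 [384.8 255.1  57.6] [383.9 258.   61.5]
side ring 101 [ 514.8 -385.2   18.2] [ 515.4 -381.2   18.3]
side monitor 81 [453.2 -95.6  90. ] [452.4 -93.6  89.3]
side car 117 [610.  238.9  39.1] [609.3 241.3  39.7]
```

View pics/side3.png

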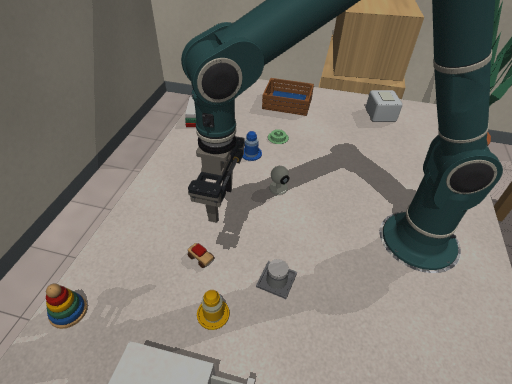

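The side view shows both bottles upright in their coasters (blue at 252,147; yellow at 212,308), the tin in its tray (278,275) and the ring on its post (278,137). The monitor and car have not moved, and the gripper is clear. Every measured position is within about 5 mm of its target.

```bash
python3 -c "
from rig import job; print(job.finish_job())"
```

```text
the job is handed in; nothing more can be done
None
```

The job is handed in: both bottles stand in their coasters, the tin is in its tray, the teether is over its post, and the monitor and car were not moved; no verdict came back, but the final camera check put every item within its limits.

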